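# Tuck the splash strip under the lap board and hold it down

## Task

Pick up the aluminium splash strip by its wooden block and tuck its long front edge about 30 mm under the lap board of the drip station, centred between the side cheeks and square to the lap board, without lifting that hinged board. Then press the strip flat onto the springy bed until the bed has sunk about 6 mm (roughly 9 N), and finish while still gripping it and holding it pressed like that. Leave the stone, the tumbler and the bottle where they are.

Things in the scene. Friction and masses are not known exactly. Their poses are not given: they have to be found in the camera images.
- strip_grip (a point): Centre of the upright wooden block, 18 (x) x 60 (y) x 46 mm tall, on the loose splash strip: an aluminium sheet 120 (x) x 150 (y) x 3 mm, about 190 g, lying flat on the bench at first. This point is 26 mm above the sheet's underside, 80 mm behind its front edge (+x, to be tucked), 40 mm ahead of its rear edge, centred in y. Axes of the strip: x to the front edge, y along it, z up.
- edge_l (a point): Front left corner of the strip's sheet, mid-thickness: 80 mm in strip x, +75 mm in strip y from the block's centre.
- edge_r (a point): Front right corner of the strip's sheet, mid-thickness: 80 mm in strip x, -75 mm in strip y from the block's centre.
- lip (a point): Fixed point of the drip station (290 x 210 mm, fixed to the bench): straight below the middle of the lap board's front edge, level with the unpressed bed's top, 30 mm above the bench. x points horizontally in under the lap board (tucking direction), y along its edge, z up. The light wooden bed is 180 mm wide, open from here to 150 mm before, and runs on 100 mm under the lap board.
- lap_front (a point): Middle of the lap board's front edge, on its underside: 7 mm above the unpressed bed. The lap board is brown wood, 110 (x) x 206 (y) x 8 mm, lying level on two side cheeks that stand 188 mm apart and start 5 mm behind this edge; closed back 115 mm behind it. Nothing on the station is over 50 mm above the bench. Axes as the lip's.
- lap (a joint): Hinge of the lap board at its back edge (rad): 0 lying down, grows as the front edge is lifted; only its weight (130 g) holds it down, so the strip lifts it easily.
- bed (a joint): How far the springy bed has sunk (m): 0 unloaded, hard stop at 0.012. It goes straight down and yields 1 mm for every 1.5 N; the strip's own weight sinks it about 1.2 mm.
- stone: Bystander: flat round reddish grinding stone 90 mm in diameter, 25 mm thick with a hub to 32 mm, lying loose on the bench; origin at the centre of its underside.
- tumbler: Bystander: loose empty glass tumbler, 72 mm wide, 95 mm tall, standing on the bench; origin at the centre of its underside.
- bottle: Bystander: loose clear bottle, 64 mm wide, 190 mm tall, standing on the bench; origin at the centre of its underside.
Things that resemble listed ones, but are neither listed nor needed, are in the scene too. Of the things that look like the part that bears strip_grip, take the one that is farthest to the robot's right at the start.

How it is judged (in metres and radians):
On the way, in this order (a step that is already met when the one before it is completed fails the run):
1. the strip is picked up off the bench (height (world z) of strip_grip above 0.05 m and contact force between the fingers and strip above 1 N), for 0.2 s.
2. the strip's front edge is under the lap board: both corners at least 10 mm in and no higher than the lap board's underside (x of edge_l in the frame of lip between 0.01 and 0.06 m and z of each of edge_l, edge_r in the frame of lip below 0.007 m and x of edge_r in the frame of lip between 0.01 and 0.06 m), for 0.2 s.
At the end, for the whole second after the job is handed in: Both front corners 15 to 50 mm in under the lap board, strip within 15 mm of centre, 0.12 rad of square, flat within 0.05 rad; lap board down (under 0.03 rad); fingers still hold the strip at rest, pressed on the bed: bed sunk 3.5 to 10.5 mm, 4 to 25 N (x of edge_l in the frame of lip between 0.015 and 0.05 m and z of each of edge_l, edge_r in the frame of lip below 0.007 m and x of edge_r in the frame of lip between 0.015 and 0.05 m and y of strip_grip in the frame of lip between -0.015 and 0.015 m and angle between the x axis of strip_grip and the x axis of lip, either way round below 0.12 rad and angle between strip_grip's own z axis and vertical below 0.05 rad and value of joint bed between 0.0035 and 0.0105 m and contact force between strip and bed between 4 and 25 N and contact force between the fingers and strip above 2 N and value of joint lap below 0.03 rad and linear speed of strip below 0.02 m/s); the arm keeps its last pose, push and grip.
It fails at once if the lap board is lifted by more than 0.06 rad (value of joint lap above 0.06 rad).
It fails at once if the tumbler is moved (distance of tumbler from where it was at the start of the episode above 0.03 m).
It fails at once if the bottle is moved (distance of bottle from where it was at the start of the episode above 0.03 m).
It fails at once if the stone is moved (distance of stone from where it was at the start of the episode above 0.03 m).
It also fails if it takes over 48 s, if anything falls off the work surface, if the arm or the gripper's body presses on something with over 40 N, if the wrist force passes 120 N, or if a joint passes its speed limit or range.

## Robot

A 6-joint arm with a two-finger parallel gripper is mounted at the origin on the work surface. World frame = base frame: x ahead of the robot, y to its left, z up, the work surface at z = 0. Lengths are in mm, angles in rad, forces in N, time in s.
With the tool pointing down it reaches from about 275 to 825 mm from the base axis. Payload 4.9 kg.
Tool frame: the origin (TCP) lies at the very end of the fingers, on their centre line; the grasp point (between the pads) lies 19 mm behind it; y points along the fingers, z is the direction in which the jaws open and shut, and the axes are right-handed (so a half turn about y gives the same grasp; the last joint's range is limited). The gripper opens to 85 mm and grips with 20 to 120 N. Pads are 22 mm wide; open, the fingers measure 114 mm over their backs; the gripper's body (76 mm by 85 mm) begins 54 mm behind the grasp point. The pads swing forward as they close: fully open they stand 13 mm farther back than shut.
Start: joints at [0.987, 0.326, -0.193, 1.052, 0, 1.437], TCP at [239.129, 495.314, 231.281] pointing down, gripper open.
Joint ranges: [-2.65, 2.65], [-0.97, 1.79], [-1.3, 1.35], [-1.93, 2.1], [-1.47, 1.37], [-3.14, 3.14]. Speed limits (rad/s): [2.57, 2.57, 3.14, 3.14, 3.14, 3.14].

## Interface

Orientations are given as a unit quaternion [w, x, y, z].
In Python, from rig import manip gives the robot as it stands.
- The arm moves only by the tool jog_arm, never from a script. Its argument "deltas" is a list that holds one entry, the list of rows, each a list of 4 numbers: the shift along the tool's x, y, z in units of 30 mm (1.0 is 30 mm), then the turn about the tool's y in units of 5 degrees (1.0 is 5 degrees). A call has 1 to 20 rows; each row shifts and turns the pose as measured when the row begins, along the tool's axes as they then stand; what a row does not reach is not made up. A row lasts 1/12 s, in which the tool goes at most 41.7 mm and 7.16 degrees, less where a joint would pass 70% of its speed; a pose out of reach is approached as far as the arm can. A call is refused whole if a number of a shift passes 1 or a number of a turn 1, either way. A call with a gripper value outside its range is refused whole. "grip" is the closure, from 0 (fully open) to 1 (shut), set as the call begins (left out, the last holds). The fingers move at their own pace and stop on an object; "squeeze" is the grip in N (left out, the last holds). Time passes only in rows, so rows that do not move let the fingers close. It gives the time, the measured TCP pose, the force and the opening at its end, in the units of the state.
- manip.state(): the state, without advancing time (a new reading comes with each control period).
- manip.snapshot(name): name is "scene" or "top" or "wrist"; returns (picture, depth): 420x560x3 uint8, red, green, blue; 420x560 float32, mm along the optical axis (not along the pixel's ray), 0 where there is no reading.
- manip.camera_params(name): a dict with "fx", "fy", "cx", "cy" (pixels), "dist" ([k1, k2, p1, p2, k3] as OpenCV has them; the pictures are not rectified), "pose" (4x4, takes a point from camera to world coordinates). Camera axes: x right, y up, looking along -z (the intrinsics and any distortion apply to the point x, -y, -z); pixel columns grow to the right and rows downward; lengths in mm; the calibration is good to about 2 mm. A picture is of the moment at which its call begins: read the wrist's pose just before it. camera_params takes no time and is no camera call; for the wrist camera it gives the pose at the moment of the call.
- manip.close_job(): hands the job in, once; it reports no verdict.
Trained networks look in the newest picture that a camera, given by its name, has taken for a name from the list of things; names that differ only in an ending like _2 or _b are one class to them, and where a whole thing is asked for, a point or a joint stands for the part that bears it (a point fixed in the world has none). Each returns a list of dicts, best first, with "confidence" (0 to 1); they miss things now and then, are a little off and sometimes report something else, mostly with a low value. They report only what shows in the picture. A call takes as long as a camera call. They do not tell look-alikes from the thing itself.
- manip.search_frame(camera, label): "xyz" ([x, y, z] in mm, in world coordinates, good to about 4 mm: the middle of the surface that is visible of it).
- manip.silhouettes(camera, label): "pixels" (420x560 bool, what is visible of it).
The state is a dict: "t": time; "joint_positions": joint angles; "joint_vel": joint speeds; "effort": joint torques, N m; "eef_pos": TCP position; "tcp_rot": TCP orientation; "force": force on the tool from outside, world axes, zero at the start; "torque": the same for the moment, N m; "grip_width": finger opening in mm.
Only numpy, scipy, OpenCV 4.12 (cv2) and the standard library are available. Lean on these libraries where they do the work, as an engineer would, in place of code of your own. Each camera call takes 0.05 s, during which the arm holds its last target. There are 200 camera calls.

## Working session

There is one attempt and no reset: what is moved stays moved. The work goes in short steps, Python scripts to look and compute and a tool call to move; the robot and the scene stay as the last step left them, time stands still between calls to the robot, and variables do not carry over. Pictures are saved under pics/ and viewed, about 8 in all and at most 12, crops included, and the job is handed in when it is done.

Besides the shell and the picture viewer there is one more tool, called after "Emit:" as name([rows], argument=value, ...), one row to a line, values as JSON. jog_arm: Moves the arm, as the interface text tells. Its arguments: {"type":"object","properties":{"deltas":{"type":"array","items":{"type":"array","items":{"type":"array","items":{"type":"number"}}}},"grip":{"type":"number"},"squeeze":{"type":"number"}},"required":["deltas"]}

```bash
mkdir -p pics; ls; python3 - <<'E'
from rig import manip
import cv2,numpy as np
s=manip.state();print(s['t'],s['eef_pos'],s['tcp_rot'],s['grip_width'])
for c in ['scene','top']:
    im,d=manip.snapshot(c);cv2.imwrite(f'pics/{c}0.png',im[:,:,::-1]);np.save(f'pics/{c}0_d.npy',d)
    p=manip.camera_params(c);print(c,p['fx'],p['dist'],np.round(p['pose'],3).tolist())
    for l in ['strip_grip','lap','bed','stone','tumbler','bottle']:
        print(c,l,[(np.round(r['xyz']).tolist(),round(r['confidence'],2)) for r in manip.search_frame(c,l)])
E
```

```text
pics
0.0 [238.80945296 494.82065387 230.51226609] [-0.68873602  0.68986208 -0.15788844  0.15749366] 85.15942262064594
scene 541.9217311878674 [-0.13288964  0.          0.          0.          0.        ] [[-0.423, -0.621, 0.66, 1485.015], [0.906, -0.301, 0.297, 432.171], [0.014, 0.724, 0.69, 1009.902], [0.0, 0.0, 0.0, 1.0]]
scene strip_grip [([289.0, 223.0, 2.0], 0.87), ([486.0, -213.0, -0.0], 0.84), ([360.0, 3.0, 3.0], 0.67)]
scene lap [([640.0, 231.0, 48.0], 0.86), ([529.0, 497.0, 65.0], 0.45)]
scene bed [([508.0, 220.0, 31.0], 0.86), ([484.0, -209.0, 8.0], 0.16)]
scene stone []
scene tumbler [([528.0, 496.0, 65.0], 0.97)]
scene bottle [([539.0, -468.0, 90.0], 0.96)]
top 500.85595164930834 [-0.16728735  0.          0.          0.          0.        ] [[-0.002, 0.978, -0.21, 210.255], [-1.0, -0.002, 0.001, -3.888], [0.001, 0.21, 0.978, 1673.915], [0.0, 0.0, 0.0, 1.0]]
top strip_grip [([482.0, -209.0, 3.0], 0.9), ([352.0, 4.0, 5.0], 0.9), ([271.0, 219.0, 2.0], 0.71)]
top lap [([569.0, 220.0, 33.0], 0.53)]
top bed [([505.0, 218.0, 32.0], 0.96)]
top stone [([794.0, -12.0, 22.0], 0.88), ([630.0, 224.0, 43.0], 0.71)]
top tumbler [([509.0, 509.0, 53.0], 0.81)]
top bottle [([510.0, -474.0, 119.0], 0.57), ([632.0, 224.0, 44.0], 0.32)]
```

View pics/top0.png

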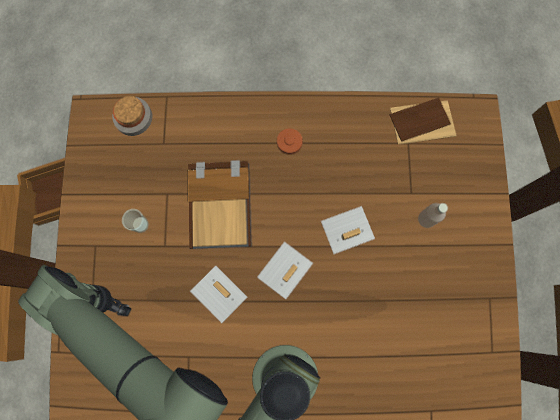

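View pics/scene0.png

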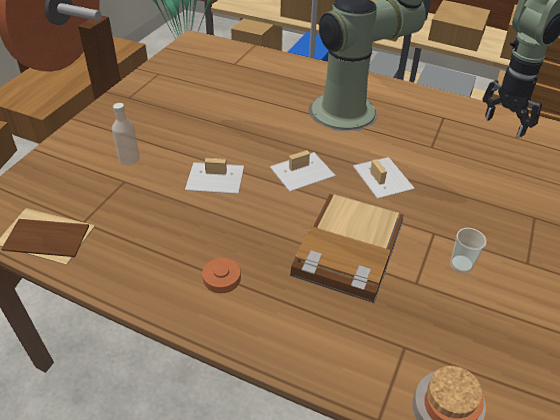

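```bash
cat > h.py <<'E'
from rig import manip
import cv2,numpy as np
from scipy.spatial.transform import Rotation as R
def plane(c,uv,z,p=None):
    p=p or manip.camera_params(c)
    K=np.array([[p['fx'],0,p['cx']],[0,p['fy'],p['cy']],[0,0,1]])
    n=cv2.undistortPoints(np.float64(uv).reshape(-1,1,2),K,np.float64(p['dist'])).reshape(-1,2)
    P=np.array(p['pose']);r=np.c_[n[:,0],-n[:,1],-np.ones(len(n))]@P[:3,:3].T;o=P[:3,3]
    return (o+r*((z-o[2])/r[:,2])[:,None])[:,:2]
def rect(c,m,z,p=None):
    cs,_=cv2.findContours(m.astype(np.uint8),0,cv2.CHAIN_APPROX_NONE);k=max(cs,key=cv2.contourArea)
    q=plane(c,k.reshape(-1,2),z,p).astype(np.float32);return cv2.minAreaRect(q)
def tool(s):
    w,x,y,z=s['tcp_rot'];return R.from_quat([x,y,z,w]).as_matrix()
E
python3 - <<'E'
from h import *
for c in ['top']:
    manip.snapshot(c)
    for l,z in [('strip_grip',3),('bed',30),('lap',45)]:
        for r in manip.silhouettes(c,l):
            b=rect(c,r['pixels'],z);print(l,round(r['confidence'],2),np.round(b[0]),np.round(b[1]),round(b[2],1),np.round(cv2.boxPoints(b)).tolist())
s=manip.state();print(tool(s).round(3),s['t']);p=manip.camera_params('wrist');T=np.array(p['pose'])
print('cam in tool',(tool(s).T@(T[:3,3]-s['eef_pos'])).round(1),(tool(s).T@T[:3,:3]).round(2),p['fx'])
E
```

```text
strip_grip 0.73 [273. 217.] [149. 119.] 45.2 [[178.0, 206.0], [262.0, 123.0], [367.0, 228.0], [283.0, 312.0]]
strip_grip 0.73 [351.   0.] [125. 154.] 52.1 [[252.0, -2.0], [373.0, -96.0], [450.0, 2.0], [329.0, 97.0]]
strip_grip 0.63 [ 488. -214.] [121. 154.] 20.3 [[405.0, -162.0], [458.0, -307.0], [572.0, -265.0], [518.0, -121.0]]
bed 0.81 [507. 217.] [153. 179.] 1.5 [[429.0, 304.0], [433.0, 125.0], [586.0, 129.0], [582.0, 308.0]]
lap 0.7 [636. 224.] [111. 200.] 2.4 [[576.0, 322.0], [584.0, 122.0], [695.0, 126.0], [687.0, 327.0]]
[[ 0.901  0.     0.435]
 [-0.435  0.     0.901]
 [ 0.    -1.     0.   ]] 0.9
cam in tool [ -80.7 -142.8    0.4] [[-0.   -0.95 -0.31]
 [ 0.    0.31 -0.95]
 [ 1.   -0.    0.  ]] 314.2873699486398
```

Emit:
jog_arm([
  [[0.4,0,-0.42,0],[0.87,0,-0.91,0],[0.87,0,-0.91,0],[0.87,0,-0.91,0],[0.87,0,-0.91,0],[0.87,0,-0.91,0],[0.87,0,-0.91,0],[0.87,0,-0.91,0],[0.87,0,-0.91,0],[0.87,0,-0.91,0],[0.87,0,-0.91,0],[0.87,0,-0.91,0],[0.87,0,-0.91,0],[0.87,0,-0.91,0],[0.87,0,-0.91,0],[0.87,0,-0.91,0],[0.87,0,-0.91,0],[0.87,0,-0.91,0],[0.4,0,-0.42,0],[0,0,0,0]],
], grip=0)

```text
t: 2.57
eef_pos: [461.2, -177.0, 232.7]
tcp_rot: [0.692, -0.688, 0.15, -0.161]
force: [0.3, -0.2, 1.0]
grip_width: 85.3
```

Emit:
jog_arm([
  [[0,0,0,1],[0,0,0,1],[0,0,0,1],[0,0,0,1],[0,0,0,1],[0,0,0,1],[0,0,0,1],[0,0,0,1],[0,0,0,0.8],[0,0,0,0]],
])

```text
t: 3.4
eef_pos: [457.6, -169.2, 232.1]
tcp_rot: [0.579, -0.569, 0.411, -0.415]
force: [0.0, 1.0, -0.5]
grip_width: 85.3
```

```bash
python3 - <<'E'
from h import *
p=manip.camera_params('wrist');im,d=manip.snapshot('wrist');cv2.imwrite('pics/w1.png',im[:,:,::-1])
s=manip.state();Q=tool(s);print(s['eef_pos'],'tool z ang',np.degrees(np.arctan2(Q[1,2],Q[0,2])),Q.round(3).tolist())
for r in manip.silhouettes('wrist','strip_grip'):
    m=r['pixels'];b=rect('wrist',m,3,p);print(r['confidence'],np.round(b[0],1),np.round(b[1],1),round(b[2],2),np.round(cv2.boxPoints(b)).tolist())
P=np.array(p['pose']);print(P.round(2).tolist())
# block top: points by depth with z in 40..55
v,u=np.mgrid[:420,:560];K=np.array([[p['fx'],0,p['cx']],[0,p['fy'],p['cy']],[0,0,1]])
n=cv2.undistortPoints(np.c_[u.ravel(),v.ravel()].astype(float).reshape(-1,1,2),K,np.float64(p['dist'])).reshape(-1,2)
X=(np.c_[n[:,0],-n[:,1],-np.ones(len(n))]*d.reshape(-1,1))@P[:3,:3].T+P[:3,3]
k=(abs(X[:,2]-48)<4)&(np.hypot(X[:,0]-469,X[:,1]+221)<70)&(d.ravel()>0)
b=cv2.minAreaRect(X[k,:2].astype(np.float32));print('block',k.sum(),b,np.median(X[k,2]),np.median(X[k,:2],0))
E
```

```text
[ 457.56792437 -169.12514774  232.16038132] tool z ang 18.683875546247165 [[0.32, 0.013, 0.947], [-0.947, 0.007, 0.32], [-0.003, -1.0, 0.015]]
0.94 [367.8 -12.6] [121.3 109.3] 51.8 [[287.0, -26.0], [373.0, -94.0], [448.0, 1.0], [362.0, 69.0]]
0.9 [ 487.1 -213. ] [120.1 150.8] 20.15 [[405.0, -163.0], [457.0, -305.0], [570.0, -263.0], [518.0, -122.0]]
[[0.95, -0.3, -0.11, 430.07], [0.32, 0.9, 0.29, -93.55], [0.01, -0.31, 0.95, 375.17], [0.0, 0.0, 0.0, 1.0]]
block 810 ((468.1591491699219, -219.5048065185547), (17.93562889099121, 59.732547760009766), 20.212743759155273) 49.13226946157644 [ 467.60251428 -217.70143511]
```

View pics/w1.png

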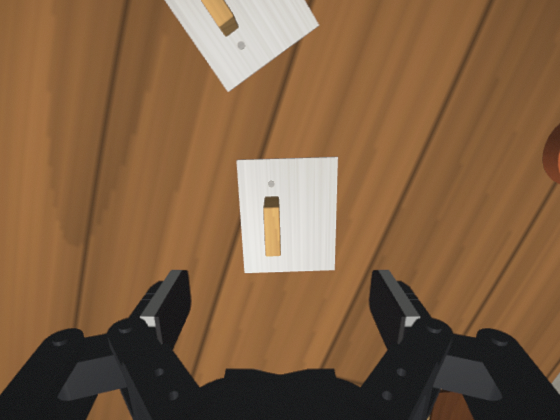

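Emit:
jog_arm([
  [[0.6,0.2,-0.1,-0.15],[0.6,0.7,-0.1,-0.15],[0.6,0.9,-0.1,0],[0,0.9,0,0],[0,0.9,0,0],[0,0.6,0,0],[0,0.4,0,0],[0,0,0,0],[0,0,0,0]],
])

```text
t: 4.25
eef_pos: [471.9, -222.6, 91.0]
tcp_rot: [0.589, -0.579, 0.394, -0.403]
force: [-0.2, -0.3, -0.2]
grip_width: 85.3
```

```bash
cat > g.py <<'E'
from h import *
import sys
# g.py x y z yaw : needed deltas in units
s=manip.state();Q=tool(s);t=np.array([float(a) for a in sys.argv[1:4]]);yaw=np.degrees(np.arctan2(Q[1,2],Q[0,2]))
print('t',s['t'],'pos',s['eef_pos'].round(1) if hasattr(s['eef_pos'],'round') else s['eef_pos'],'yaw',yaw.round(2),'tooly',Q[:,1].round(4),'F',np.round(s['force'],1),'w',round(s['grip_width'],1))
print('units',(Q.T@(t-s['eef_pos'])/30).round(2),'turn',((yaw-float(sys.argv[4]))/5).round(2))
E
python3 g.py 468.2 -219.5 10 20.2
```

```text
t 4.25 pos [ 471.9 -222.6   91. ] yaw 21.4 tooly [ 0.019   0.0047 -0.9998] F [-0.2 -0.3 -0.2] w 85.3
units [-0.15  2.7  -0.13] turn 0.24
```

Emit:
jog_arm([
  [[-0.15,0.2,-0.13,0.24],[0,0.5,0,0],[0,0.7,0,0],[0,0.6,0,0],[0,0.4,0,0],[0,0.2,0,0],[0,0,0,0],[0,0,0,0]],
])

```text
t: 4.92
eef_pos: [471.9, -220.8, 17.3]
tcp_rot: [0.585, -0.574, 0.396, -0.414]
force: [-0.1, 0.2, 0.5]
grip_width: 85.4
```

```bash
python3 g.py 468.2 -219.5 9 20.2
```

```text
t 4.9167 pos [ 471.9 -220.8   17.3] yaw 20.14 tooly [ 0.0302 -0.0026 -0.9995] F [-0.1  0.2  0.5] w 85.4
units [-0.09  0.27 -0.11] turn -0.01
```

Emit:
jog_arm([
  [[-0.09,0.2,-0.11,0],[0,0,0,0],[0,0,0,0],[0,0,0,0]],
])

```text
t: 5.25
eef_pos: [469.3, -220.2, 13.5]
tcp_rot: [0.585, -0.574, 0.394, -0.416]
force: [-0.7, 0.5, -0.8]
grip_width: 85.2
```

```bash
python3 g.py 468.2 -219.5 9 20.2; python3 g.py 468.2 -219.5 9 20.2
```

```text
t 5.25 pos [ 469.3 -220.2   13.5] yaw 20.14 tooly [ 0.034  -0.0052 -0.9994] F [-0.7  0.5 -0.8] w 85.2
units [-0.04  0.15 -0.03] turn -0.01
t 5.25 pos [ 469.3 -220.2   13.5] yaw 20.14 tooly [ 0.034  -0.0052 -0.9994] F [-0.7  0.5 -0.8] w 85.2
units [-0.04  0.15 -0.03] turn -0.01
```

```bash
python3 - <<'E'
from h import *
s=manip.state();j=np.array(s['joint_positions']);print(j.round(4),np.round(s['joint_vel'],4),np.round(s['effort'],2),j[1]-j[2]+j[3]-np.pi/2)
E
```

```text
[-0.5898  0.5062 -0.5708  0.4626  0.0146  0.6299] [-0.0001 -0.0094  0.0045  0.0018  0.     -0.001 ] [-1.000e-02 -4.482e+01  1.763e+01 -3.300e-01  5.000e-02 -0.000e+00] -0.031195547692867143
```

Emit:
jog_arm([
  [[-0.04,0.15,-0.03,0],[0,0,0,0],[0,0,0,0],[0,0,0,0],[0,0,0,0]],
], grip=1, squeeze=80)

```text
t: 5.67
eef_pos: [468.9, -219.9, 9.5]
tcp_rot: [0.585, -0.574, 0.393, -0.417]
force: [-1.1, 0.2, -1.1]
grip_width: 25.3
```

```bash
python3 g.py 468.2 -219.5 9 20.2
```

```text
t 5.6667 pos [ 468.9 -219.9    9.5] yaw 20.14 tooly [ 0.0358 -0.0063 -0.9993] F [-1.1  0.2 -1.1] w 25.3
units [-0.02  0.01 -0.02] turn -0.01
```

Emit:
jog_arm([
  [[0,0,0,0],[0,0,0,0],[0,-0.3,0,0],[0,-0.9,0,0],[0,-0.9,0,0],[0,-0.9,0,0],[0,-0.5,0,0]],
])

```text
t: 6.25
eef_pos: [460.1, -216.1, 115.6]
tcp_rot: [0.585, -0.575, 0.398, -0.412]
force: [0.7, -0.7, -1.3]
grip_width: 17.1
```

```bash
python3 g.py 470 210 110 2; python3 - <<'E'
from h import *
im,d=manip.snapshot('scene');cv2.imwrite('pics/s1.png',im[:,:,::-1])
for l,z in [('bed',30),('lap',45)]:
    for r in manip.silhouettes('scene',l)[:1]:
        b=rect('scene',r['pixels'],z);print(l,round(r['confidence'],2),np.round(b[0]),np.round(b[1]),round(b[2],1),np.round(cv2.boxPoints(b)).tolist())
im,d=manip.snapshot('wrist');cv2.imwrite('pics/w2.png',im[:,:,::-1])
E
```

```text
t 6.25 pos [ 460.1 -216.1  115.6] yaw 20.13 tooly [ 2.360e-02  6.000e-04 -9.997e-01] F [ 0.7 -0.7 -1.3] w 17.1
units [-13.23   0.2    5.19] turn 3.63
bed 0.93 [498. 217.] [138. 182.] 2.0 [[427.0, 306.0], [433.0, 124.0], [570.0, 129.0], [564.0, 311.0]]
lap 0.94 [638. 222.] [113. 207.] 1.4 [[578.0, 324.0], [584.0, 118.0], [697.0, 120.0], [692.0, 327.0]]
```

View pics/w2.png

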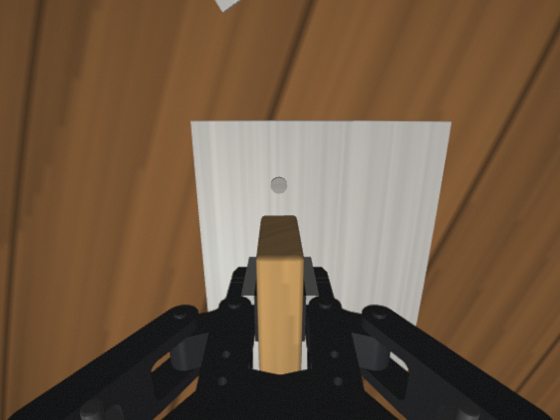

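Emit:
jog_arm([
  [[-0.45,0,0.18,0],[-0.95,0,0.37,0],[-0.95,0,0.37,0],[-0.95,0,0.37,0],[-0.95,0,0.37,0],[-0.95,0,0.37,0],[-0.95,0,0.37,0],[-0.95,0,0.37,0],[-0.95,0,0.37,0],[-0.95,0,0.37,0],[-0.95,0,0.37,0],[-0.95,0,0.37,0],[-0.95,0,0.37,0],[-0.95,0,0.37,0],[-0.3,0,0.12,0],[0,0,0,0.9],[0,0,0,0.9],[0,0,0,0.9],[0,0,0,0.9],[0,0,0,0]],
])

```text
t: 8.12
eef_pos: [445.3, 224.3, 78.7]
tcp_rot: [-0.496, 0.514, -0.503, 0.487]
force: [-0.9, 0.6, -2.5]
grip_width: 17.3
```

```bash
python3 g.py 481 217 60 1.8
```

```text
t 8.1167 pos [445.3 224.3  78.7] yaw 1.11 tooly [-0.0342 -0.0013 -0.9994] F [-0.9  0.6 -2.5] w 17.3
units [0.26 0.58 1.21] turn -0.14
```

Emit:
jog_arm([
  [[0.13,0.0,0.6,-0.14],[0.13,0.15,0.6,0],[0,0.3,0,0],[0,0,0,0]],
])

```text
t: 8.45
eef_pos: [477.2, 214.9, 58.2]
tcp_rot: [-0.498, 0.521, -0.5, 0.48]
force: [-1.4, -0.9, -3.0]
grip_width: 16.7
```

```bash
python3 g.py 481 217 60 1.8; cat > look.py <<'E'
from h import *
import sys
im,d=manip.snapshot('scene');cv2.imwrite(f'pics/{sys.argv[1]}.png',cv2.resize(im[150:330,230:470,::-1],None,fx=3,fy=3,interpolation=cv2.INTER_CUBIC))
p=manip.camera_params('scene');P=np.array(p['pose']);K=np.array([[p['fx'],0,p['cx']],[0,p['fy'],p['cy']],[0,0,1]])
v,u=np.mgrid[:420,:560]
n=cv2.undistortPoints(np.c_[u.ravel(),v.ravel()].astype(float).reshape(-1,1,2),K,np.float64(p['dist'])).reshape(-1,2)
X=(np.c_[n[:,0],-n[:,1],-np.ones(len(n))]*d.reshape(-1,1))@P[:3,:3].T+P[:3,3]
hsv=cv2.cvtColor(im,cv2.COLOR_RGB2HSV).reshape(-1,3)
s=manip.state()['eef_pos'];f=abs(X[:,0]-s[0]-20)<75
k=f&(abs(X[:,1]-s[1])<85)&(hsv[:,1]<45)&(hsv[:,2]>130)&(abs(X[:,2]-s[2]+9)<20)&(d.ravel()>0)
A=np.c_[X[k,0]-s[0],X[k,1]-s[1],np.ones(k.sum())];q=X[k,2]
for _ in range(4):
    c=np.linalg.lstsq(A,q,rcond=None)[0];g=abs(q-A@c)<3;A,q=A[g],q[g]
print('sheet n',len(q),'slope x,y',c[:2].round(4),'z top at tcp',c[2].round(1),'x range',(A[:,0].min()+s[0]).round(),(A[:,0].max()+s[0]).round(),'y',(A[:,1].min()+s[1]).round(),(A[:,1].max()+s[1]).round())
b=cv2.minAreaRect(np.float32(A[:,:2]+s[:2]));print(b)
E
python3 look.py s2
```

```text
t 8.45 pos [477.2 214.9  58.2] yaw 2.26 tooly [-0.0439 -0.0042 -0.999 ] F [-1.4 -0.9 -3. ] w 16.7
units [-0.06 -0.06  0.12] turn 0.09
sheet n 1404 slope x,y [-0.0534  0.0144] z top at tcp 52.3 x range 430.0 561.0 y 138.0 291.0
((496.3948974609375, 213.6792449951172), (127.2103500366211, 149.65289306640625), 2.2007877826690674)
```

View pics/s2.png

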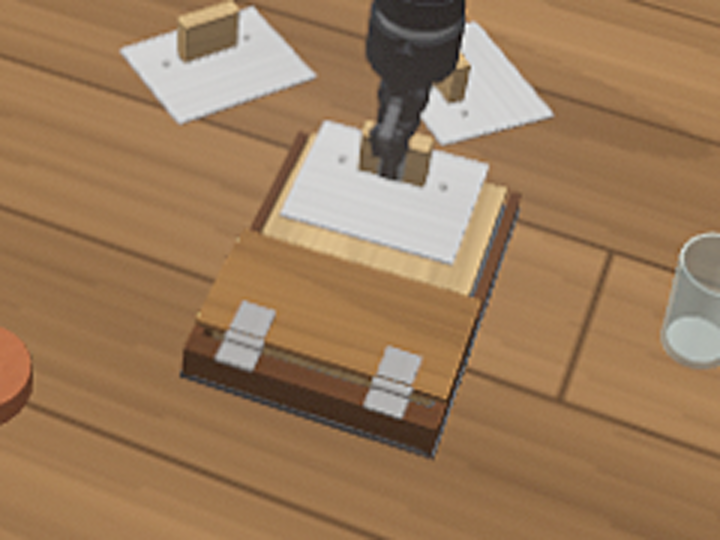

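Emit:
jog_arm([
  [[-0.06,0.2,0,0],[0,0.3,0,0],[0,0.15,0,0],[0,0,0,0]],
])

```text
t: 8.83
eef_pos: [476.4, 217.0, 38.5]
tcp_rot: [-0.499, 0.521, -0.498, 0.48]
force: [-0.4, -0.2, 7.3]
grip_width: 16.9
```

```bash
python3 g.py 481 217 37 1.8; python3 -c "
from h import *
s=manip.state();print(np.round(s['joint_vel'],4),np.round(s['torque'],2))"
```

```text
t 8.8333 pos [476.4 217.   38.5] yaw 2.4 tooly [-0.0405 -0.0049 -0.9992] F [-0.4 -0.2  7.3] w 16.9
units [0.01 0.04 0.15] turn 0.12
[ 0.0053 -0.0114 -0.0026  0.0004 -0.0073  0.0007] [-0.48 -0.26 -0.07]
```

Emit:
jog_arm([
  [[0,0,0,0.1],[0,0,0,0],[0,0,0,0]],
])

```text
t: 9.08
eef_pos: [476.9, 217.6, 40.1]
tcp_rot: [-0.498, 0.519, -0.499, 0.483]
force: [-1.3, 0.1, 4.3]
grip_width: 17.0
```

```bash
python3 g.py 481 217 37 1.8; python3 look.py s3
```

```text
t 9.0833 pos [476.9 217.6  40.1] yaw 1.97 tooly [-0.0371 -0.0057 -0.9993] F [-1.3  0.1  4.3] w 17.0
units [0.02 0.1  0.14] turn 0.03
sheet n 1425 slope x,y [-0.0498  0.0063] z top at tcp 34.4 x range 434.0 560.0 y 141.0 293.0
((496.7420654296875, 216.43978881835938), (124.18125915527344, 149.26210021972656), 1.6223163604736328)
```

Emit:
jog_arm([
  [[0,0.03,0.2,0],[0,0.02,0.3,0],[0,0.02,0.3,0],[0,0.02,0.3,0],[0,0,0,0]],
])

```text
t: 9.55
eef_pos: [505.9, 219.2, 36.8]
tcp_rot: [-0.496, 0.521, -0.501, 0.481]
force: [0.0, -0.7, 7.5]
grip_width: 17.4
```

```bash
python3 g.py 531 218.5 37 1.8; python3 look.py s4
```

```text
t 9.55 pos [505.9 219.2  36.8] yaw 2.01 tooly [-0.0462 -0.0055 -0.9989] F [ 0.  -0.7  7.5] w 17.4
units [ 0.05 -0.04  0.83] turn 0.04
sheet n 1065 slope x,y [-0.0279 -0.0035] z top at tcp 31.0 x range 461.0 570.0 y 142.0 293.0
((515.428955078125, 217.6893768310547), (104.1179428100586, 149.62474060058594), 2.957599401473999)
```

Emit:
jog_arm([
  [[0,0,0.3,0],[0.03,0,0.3,0],[0.02,0,0.2,0],[0,0,0,0]],
])

```text
t: 9.93
eef_pos: [528.6, 219.3, 37.1]
tcp_rot: [-0.495, 0.522, -0.503, 0.479]
force: [-2.0, 0.4, 7.8]
grip_width: 17.0
```

```bash
python3 g.py 531 218.5 35 1.8; python3 look.py s5
```

```text
t 9.9333 pos [528.6 219.3  37.1] yaw 2.07 tooly [-0.051  -0.0044 -0.9987] F [-2.   0.4  7.8] w 17.0
units [0.03 0.06 0.08] turn 0.05
sheet n 774 slope x,y [-0.0258 -0.0057] z top at tcp 31.4 x range 483.0 570.0 y 142.0 292.0
((528.145751953125, 216.88494873046875), (83.77433776855469, 148.77072143554688), 2.4627063274383545)
```

View pics/s5.png

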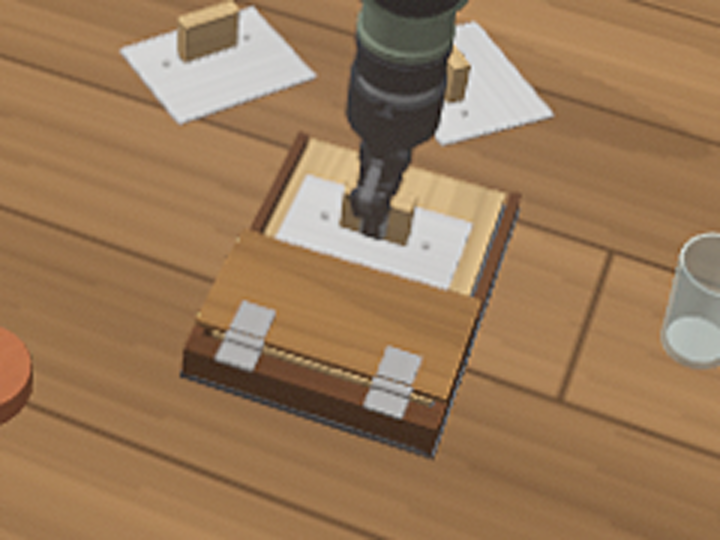

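Emit:
jog_arm([
  [[0.03,0.04,0.13,0],[0,0.03,0,0],[0,0.03,0,0],[0,0.03,0,0],[0,0.03,0,0],[0,0.03,0,0],[0,0.02,0,0],[0,0.02,0,0]],
])

```text
t: 10.65
eef_pos: [532.6, 219.0, 35.5]
tcp_rot: [-0.495, 0.523, -0.503, 0.479]
force: [-4.8, 0.4, 10.5]
grip_width: 17.2
```

```bash
python3 g.py 531 218.5 35 1.8; python3 look.py s6; cat > bed.py <<'E'
from h import *
p=manip.camera_params('scene');P=np.array(p['pose']);K=np.array([[p['fx'],0,p['cx']],[0,p['fy'],p['cy']],[0,0,1]])
v,u=np.mgrid[:420,:560]
n=cv2.undistortPoints(np.c_[u.ravel(),v.ravel()].astype(float).reshape(-1,1,2),K,np.float64(p['dist'])).reshape(-1,2)
im,d=manip.snapshot('scene')
def z(d,x0,x1,y0,y1):
    X=(np.c_[n[:,0],-n[:,1],-np.ones(len(n))]*d.reshape(-1,1))@P[:3,:3].T+P[:3,3]
    k=(X[:,0]>x0)&(X[:,0]<x1)&(X[:,1]>y0)&(X[:,1]<y1)&(X[:,2]<60)&(d.ravel()>0);return k.sum(),np.median(X[k,2]).round(2)
d0=np.load('pics/scene0_d.npy')
for nm,a in [('bed',(440,470,160,185)),('bed',(440,470,270,290)),('lapfront',(586,600,140,300)),('lapback',(660,680,190,240)),('bench',(440,470,60,110))]: print(nm,z(d0,*a),z(d,*a))
E
python3 bed.py;python3 g.py 531 218.5 35 1.8
```

```text
t 10.65 pos [532.6 219.   35.5] yaw 2.08 tooly [-0.0519 -0.0053 -0.9986] F [-4.8  0.4 10.5] w 17.2
units [ 0.01  0.02 -0.05] turn 0.06
sheet n 725 slope x,y [-0.0327 -0.004 ] z top at tcp 29.7 x range 489.0 570.0 y 142.0 292.0
((529.3958740234375, 216.7161865234375), (77.05601501464844, 149.0065460205078), 1.8967480659484863)
bed (np.int64(71), np.float64(30.83)) (np.int64(48), np.float64(23.15))
bed (np.int64(63), np.float64(30.57)) (np.int64(67), np.float64(22.75))
lapfront (np.int64(273), np.float64(46.12)) (np.int64(289), np.float64(45.59))
lapback (np.int64(215), np.float64(44.26)) (np.int64(218), np.float64(44.34))
bench (np.int64(125), np.float64(1.67)) (np.int64(130), np.float64(1.46))
t 10.75 pos [532.6 219.   35.4] yaw 2.08 tooly [-0.0519 -0.0053 -0.9986] F [-5.1 -0.7 10.6] w 17.4
units [ 0.01  0.02 -0.05] turn 0.06
```

Emit:
jog_arm([
  [[0,0,-0.05,0],[0,0,0,0],[0,0,0,0],[0,0,0,0]],
], squeeze=30)

```text
t: 11.08
eef_pos: [532.8, 219.0, 38.1]
tcp_rot: [-0.495, 0.522, -0.502, 0.48]
force: [-3.0, -0.4, 6.9]
grip_width: 17.0
```

```bash
python3 g.py 531 218.5 35 1.8; python3 look.py s7;python3 bed.py
```

```text
t 11.0833 pos [532.8 219.   38.1] yaw 2.07 tooly [-0.0495 -0.0057 -0.9988] F [-3.  -0.4  6.9] w 17.0
units [ 0.01  0.11 -0.05] turn 0.05
sheet n 751 slope x,y [-0.0198 -0.0001] z top at tcp 32.4 x range 488.0 571.0 y 141.0 292.0
((530.2557983398438, 216.578125), (80.40057373046875, 149.94854736328125), 1.4750572443008423)
bed (np.int64(71), np.float64(30.83)) (np.int64(49), np.float64(24.89))
bed (np.int64(63), np.float64(30.57)) (np.int64(65), np.float64(25.17))
lapfront (np.int64(273), np.float64(46.12)) (np.int64(272), np.float64(46.02))
lapback (np.int64(215), np.float64(44.26)) (np.int64(213), np.float64(44.22))
bench (np.int64(125), np.float64(1.67)) (np.int64(130), np.float64(1.37))
```

```bash
cat > prof.py <<'E'
from h import *
p=manip.camera_params('scene');P=np.array(p['pose']);K=np.array([[p['fx'],0,p['cx']],[0,p['fy'],p['cy']],[0,0,1]])
v,u=np.mgrid[:420,:560]
n=cv2.undistortPoints(np.c_[u.ravel(),v.ravel()].astype(float).reshape(-1,1,2),K,np.float64(p['dist'])).reshape(-1,2)
fr=[manip.snapshot('scene') for _ in range(4)];im=fr[0][0];d=np.mean([f[1] for f in fr],0)
X=(np.c_[n[:,0],-n[:,1],-np.ones(len(n))]*d.reshape(-1,1))@P[:3,:3].T+P[:3,3]
d0=np.load('pics/scene0_d.npy');X0=(np.c_[n[:,0],-n[:,1],-np.ones(len(n))]*d0.reshape(-1,1))@P[:3,:3].T+P[:3,3]
xs,zs=[],[]
for a in range(435,600,10):
  o=[]
  for y0,y1 in [(150,180),(258,285)]:
    k=(X[:,0]>a)&(X[:,0]<a+10)&(X[:,1]>y0)&(X[:,1]<y1)&(X[:,2]<60);k0=(X0[:,0]>a)&(X0[:,0]<a+10)&(X0[:,1]>y0)&(X0[:,1]<y1)
    o+=[k.sum(),np.median(X[k,2]).round(1),np.median(X0[k0,2]).round(1)]
  print(a,o)
E
python3 prof.py
```

```text
435 [np.int64(17), np.float64(25.4), np.float64(31.5), np.int64(28), np.float64(25.7), np.float64(31.4)]
445 [np.int64(27), np.float64(26.3), np.float64(30.3), np.int64(29), np.float64(25.4), np.float64(31.1)]
455 [np.int64(26), np.float64(25.4), np.float64(31.0), np.int64(28), np.float64(24.8), np.float64(30.8)]
465 [np.int64(28), np.float64(25.3), np.float64(31.1), np.int64(29), np.float64(24.8), np.float64(31.0)]
475 [np.int64(22), np.float64(25.6), np.float64(31.0), np.int64(14), np.float64(25.1), np.float64(31.1)]
485 [np.int64(5), np.float64(33.2), np.float64(30.9), np.int64(16), np.float64(34.8), np.float64(31.3)]
495 [np.int64(29), np.float64(34.1), np.float64(31.1), np.int64(28), np.float64(33.6), np.float64(32.1)]
505 [np.int64(32), np.float64(33.6), np.float64(31.0), np.int64(30), np.float64(33.1), np.float64(30.3)]
515 [np.int64(33), np.float64(33.1), np.float64(31.5), np.int64(31), np.float64(32.7), np.float64(31.3)]
525 [np.int64(34), np.float64(32.8), np.float64(31.8), np.int64(36), np.float64(32.1), np.float64(31.1)]
535 [np.int64(36), np.float64(32.0), np.float64(31.0), np.int64(29), np.float64(31.6), np.float64(30.5)]
545 [np.int64(32), np.float64(31.6), np.float64(30.6), np.int64(37), np.float64(31.1), np.float64(30.4)]
555 [np.int64(34), np.float64(30.7), np.float64(31.3), np.int64(29), np.float64(30.7), np.float64(30.5)]
565 [np.int64(18), np.float64(30.8), np.float64(31.2), np.int64(5), np.float64(30.5), np.float64(32.4)]
575 [np.int64(3), np.float64(44.9), np.float64(44.3), np.int64(16), np.float64(45.5), np.float64(44.8)]
585 [np.int64(37), np.float64(46.2), np.float64(46.2), np.int64(34), np.float64(45.5), np.float64(45.6)]
595 [np.int64(35), np.float64(45.8), np.float64(45.4), np.int64(31), np.float64(46.0), np.float64(46.6)]
```

Emit:
jog_arm([
  [[0,0.1,0,0],[0,0.05,0,0],[0,0.03,0,0],[0,0.03,0,0],[0,0.03,0,0],[0,0.03,0,0],[0,0.02,0,0],[0,0.02,0,0],[0,0.02,0,0],[0,0.02,0,0],[0,0.02,0,0],[0,0.02,0,0]],
], squeeze=20)

```text
t: 12.38
eef_pos: [532.8, 219.0, 35.7]
tcp_rot: [-0.495, 0.523, -0.502, 0.48]
force: [-5.0, -0.0, 9.4]
grip_width: 17.2
```

```bash
python3 g.py 531 218.5 35 1.8; python3 prof.py | awk 'NR%2==1'
```

```text
t 12.3833 pos [532.8 219.   35.7] yaw 2.06 tooly [-0.0496 -0.0074 -0.9987] F [-5.  -0.   9.4] w 17.2
units [ 0.01  0.03 -0.06] turn 0.05
435 [np.int64(19), np.float64(22.8), np.float64(31.5), np.int64(25), np.float64(23.5), np.float64(31.4)]
455 [np.int64(25), np.float64(23.5), np.float64(31.0), np.int64(28), np.float64(22.6), np.float64(30.8)]
475 [np.int64(21), np.float64(22.9), np.float64(31.0), np.int64(13), np.float64(23.0), np.float64(31.1)]
495 [np.int64(28), np.float64(31.9), np.float64(31.1), np.int64(28), np.float64(31.1), np.float64(32.1)]
515 [np.int64(31), np.float64(30.8), np.float64(31.5), np.int64(35), np.float64(30.6), np.float64(31.3)]
535 [np.int64(31), np.float64(29.6), np.float64(31.0), np.int64(28), np.float64(29.4), np.float64(30.5)]
555 [np.int64(32), np.float64(28.6), np.float64(31.3), np.int64(27), np.float64(28.7), np.float64(30.5)]
575 [np.int64(2), np.float64(44.0), np.float64(44.3), np.int64(16), np.float64(45.6), np.float64(44.8)]
595 [np.int64(36), np.float64(45.8), np.float64(45.4), np.int64(34), np.float64(45.8), np.float64(46.6)]
  return _methods._mean(a, axis=axis, dtype=dtype,
  ret = ret.dtype.type(ret / rcount)
```

Emit:
jog_arm([
  [[0,0.15,0,0],[0,0.15,0,0],[0,0.12,0,0],[0,0.12,0,0],[0,0.1,0,0],[0,0.1,0,0]],
], squeeze=60)

```text
t: 13.08
eef_pos: [532.5, 219.0, 29.9]
tcp_rot: [-0.496, 0.522, -0.5, 0.481]
force: [-11.0, -2.5, 22.4]
grip_width: 17.0
```

```bash
python3 g.py 531 218.5 35 1.8;  python3 -c "
from h import *
s=manip.state();j=s['joint_positions'];print(np.round(j,4),np.round(s['joint_vel'],4),np.round(s['torque'],2),j[1]-j[2]+j[3]-np.pi/2)"
```

```text
t 13.0833 pos [532.5 219.   29.9] yaw 2.11 tooly [-0.0443 -0.0078 -0.999 ] F [-11.   -2.5  22.4] w 17.0
units [ 0.02 -0.17 -0.06] turn 0.06
[ 0.26    0.6061 -0.3128  0.6968  0.0038  1.7938] [ 0.0001 -0.0076 -0.0176 -0.0234 -0.0031  0.0002] [-0.59  0.71 -0.13] 0.044815743601824165
```

Emit:
jog_arm([
  [[0,0.13,0,0],[0,0.13,0,0],[0,0.12,-0.02,0],[0,0.12,0,0],[0,0.12,0,0],[0,0.12,-0.02,0],[0,0.12,0,0],[0,0.12,0,0],[0,0.12,0,0],[0,0.12,0,0]],
])

```text
t: 13.92
eef_pos: [532.2, 219.0, 28.3]
tcp_rot: [-0.5, 0.518, -0.496, 0.485]
force: [-14.6, -3.8, 31.3]
grip_width: 17.2
```

```bash
python3 g.py 531 218.5 35 1.8;python3 prof.py 2>/dev/null| awk 'NR%2==1'
```

```text
t 13.9167 pos [532.2 219.   28.3] yaw 2.13 tooly [-0.0286 -0.0074 -0.9996] F [-14.6  -3.8  31.3] w 17.2
units [ 0.02 -0.22 -0.05] turn 0.07
435 [np.int64(20), np.float64(19.6), np.float64(31.5), np.int64(25), np.float64(18.7), np.float64(31.4)]
455 [np.int64(29), np.float64(18.7), np.float64(31.0), np.int64(28), np.float64(19.0), np.float64(30.8)]
475 [np.int64(23), np.float64(18.9), np.float64(31.0), np.int64(29), np.float64(18.9), np.float64(31.1)]
495 [np.int64(29), np.float64(23.5), np.float64(31.1), np.int64(33), np.float64(22.9), np.float64(32.1)]
515 [np.int64(31), np.float64(23.1), np.float64(31.5), np.int64(30), np.float64(22.8), np.float64(31.3)]
535 [np.int64(34), np.float64(23.0), np.float64(31.0), np.int64(34), np.float64(22.4), np.float64(30.5)]
555 [np.int64(23), np.float64(22.7), np.float64(31.3), np.int64(7), np.float64(22.8), np.float64(30.5)]
575 [np.int64(5), np.float64(45.6), np.float64(44.3), np.int64(16), np.float64(45.7), np.float64(44.8)]
595 [np.int64(36), np.float64(46.2), np.float64(45.4), np.int64(34), np.float64(45.9), np.float64(46.6)]
```

Emit:
jog_arm([
  [[0,0.1,0,0],[0,0.1,0,0],[0,0.1,-0.02,0],[0,0.1,0,0],[0,0.1,0,0],[0,0.1,0,0],[0,0.1,0,0],[0,0.1,0,0],[0,0.05,0,0],[0,0,0,0],[0,0,0,0]],
])

```text
t: 15.03
eef_pos: [532.3, 219.0, 31.4]
tcp_rot: [-0.503, 0.515, -0.494, 0.488]
force: [-5.9, -1.5, 11.1]
grip_width: 16.9
```

```bash
python3 g.py 531 218.5 35 1.8;python3 prof.py 2>/dev/null| awk 'NR%2==1'
```

```text
t 15.0333 pos [532.3 219.   31.4] yaw 2.11 tooly [-0.0173 -0.0064 -0.9998] F [-5.9 -1.5 11.1] w 16.9
units [ 0.02 -0.12 -0.04] turn 0.06
435 [np.int64(21), np.float64(22.5), np.float64(31.5), np.int64(30), np.float64(21.6), np.float64(31.4)]
455 [np.int64(28), np.float64(22.4), np.float64(31.0), np.int64(27), np.float64(22.2), np.float64(30.8)]
475 [np.int64(28), np.float64(22.1), np.float64(31.0), np.int64(27), np.float64(21.9), np.float64(31.1)]
495 [np.int64(27), np.float64(25.6), np.float64(31.1), np.int64(30), np.float64(26.2), np.float64(32.1)]
515 [np.int64(34), np.float64(26.2), np.float64(31.5), np.int64(35), np.float64(25.6), np.float64(31.3)]
535 [np.int64(34), np.float64(25.6), np.float64(31.0), np.int64(33), np.float64(25.2), np.float64(30.5)]
555 [np.int64(33), np.float64(25.7), np.float64(31.3), np.int64(19), np.float64(25.8), np.float64(30.5)]
575 [np.int64(3), np.float64(45.7), np.float64(44.3), np.int64(16), np.float64(45.4), np.float64(44.8)]
595 [np.int64(35), np.float64(45.7), np.float64(45.4), np.int64(38), np.float64(45.8), np.float64(46.6)]
```

Emit:
jog_arm([
  [[0,0,0,0],[0,0,0,0],[0,0,0,0]],
])

```text
t: 15.48
eef_pos: [532.3, 219.0, 33.3]
tcp_rot: [-0.503, 0.515, -0.494, 0.488]
force: [-4.6, -1.0, 7.8]
grip_width: 17.3
```

```bash
python3 g.py 531 218.5 35 1.8;python3 prof.py 2>/dev/null| awk 'NR%2==1'; python3 look.py s9; python3 g.py 531 218.5 35 1.8; python3 - <<'E'
from h import *
im,_=manip.snapshot('wrist');cv2.imwrite('pics/w9.png',im[:,:,::-1])
E
```

```text
t 15.4833 pos [532.3 219.   33.3] yaw 2.09 tooly [-0.0178 -0.0059 -0.9998] F [-4.6 -1.   7.8] w 17.3
units [ 0.02 -0.05 -0.05] turn 0.06
435 [np.int64(21), np.float64(24.2), np.float64(31.5), np.int64(28), np.float64(23.8), np.float64(31.4)]
455 [np.int64(28), np.float64(24.5), np.float64(31.0), np.int64(27), np.float64(23.7), np.float64(30.8)]
475 [np.int64(26), np.float64(23.6), np.float64(31.0), np.int64(30), np.float64(24.2), np.float64(31.1)]
495 [np.int64(26), np.float64(28.3), np.float64(31.1), np.int64(27), np.float64(28.0), np.float64(32.1)]
515 [np.int64(32), np.float64(28.1), np.float64(31.5), np.int64(29), np.float64(27.6), np.float64(31.3)]
535 [np.int64(30), np.float64(27.9), np.float64(31.0), np.int64(33), np.float64(27.0), np.float64(30.5)]
555 [np.int64(33), np.float64(27.6), np.float64(31.3), np.int64(28), np.float64(27.5), np.float64(30.5)]
575 [np.int64(3), np.float64(44.9), np.float64(44.3), np.int64(14), np.float64(45.2), np.float64(44.8)]
595 [np.int64(36), np.float64(45.9), np.float64(45.4), np.int64(34), np.float64(45.7), np.float64(46.6)]
sheet n 744 slope x,y [ 0.0004 -0.001 ] z top at tcp 27.7 x range 488.0 570.0 y 141.0 293.0
((528.7648315429688, 216.7440185546875), (77.76677703857422, 149.96090698242188), 2.162970542907715)
t 15.7333 pos [532.3 219.   33.2] yaw 2.09 tooly [-0.0179 -0.0059 -0.9998] F [-4.2 -0.2  9. ] w 17.0
units [ 0.02 -0.06 -0.04] turn 0.06
```

View pics/w9.png

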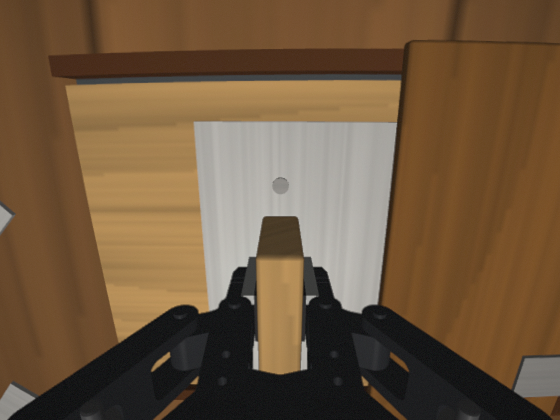

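```bash
python3 - <<'E'
from h import *
a=plane('wrist',[[194,122],[207,290]],26.5);b=plane('wrist',[[404,60],[382,290]],45);c=plane('wrist',[[69,85],[399,81]],23)
print(a.round(1).tolist(),b.round(1).tolist(),'bed left',c.round(1).tolist())
d=a[:,0]+120-b[:,0];print('tuck',d)
s=manip.state();print(s['t'],s['force'])
if (d>19).all() and (d<45).all(): print('closing',manip.close_job())
E
```

```text
[[489.8, 292.0], [492.6, 202.5]] [[576.2, 319.2], [581.6, 218.7]] bed left [[430.1, 307.1], [582.7, 313.5]]
tuck [33.6735116  30.94877121]
15.7833 [-4.63581542 -1.46747816  8.99978436]
the job is handed in; nothing more can be done
closing None
```

The strip (the right-most of the three) is tucked under the lap board, pressed onto the bed and still gripped. The job was handed in at about 15.8 s of the 48 s; it gave no verdict.

I gripped it by the block, slid its front edge in with the bed already pressed down, and relaxed the push before handing in.

| Check | Last measurement | Required |
|---|---|---|
| Tuck depth | about 31–34 mm (wrist camera) | 15–50 mm |
| Off centre | about 1–3 mm | within 15 mm |
| Off square | about 0.01 rad | under 0.12 rad |
| Bed sunk | about 7 mm, slightly over the 6 mm asked | 3.5–10.5 mm |
| Force on the bed | about 9–11 N | 4–25 N |
| Tilt of the sheet | 0–0.01 rad | under 0.05 rad |
| Lap board front edge | same height as at the start, within 1 mm | not lifted |

- **Tilt on the way:** the sheet was 0.05 rad nose-down after tucking, which would have failed. A firm push to about 30 N, driving the bed to its stop for a moment, levelled it.
- **Tilt readings that disagreed:** during that stage my quick plane fit read only 0.02–0.03 rad. The averaged depth profile showed 0.05, and I relied on that one.
- **Not re-checked:** I kept the arm clear of the stone, tumbler and bottle, but did not measure their positions again at the end.

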